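# Trim-weight check of a sprung test-chamber lid

### The arm

A 6-joint arm with a two-finger parallel gripper is mounted at the origin on a cart in front of the work surface, level with it; the furniture and walls round the work are solid. World frame = base frame: x ahead of the robot, y to its left, z up, the work surface at z = 0. Lengths are in m, angles in rad, forces in N, time in s.
With the tool pointing down it reaches from about 0.25 to 0.775 m from the base axis. Payload 4 kg.
Tool frame: the origin (TCP) lies between the finger pads; the fingertips stand 17 mm ahead of it and the grasp point (between the pads) lies 2 mm behind it; z points along the fingers, y is the line along which they close (so a half turn about z gives the same grasp; the last joint's range is limited). The gripper opens to 94 mm and grips with 3 to 60 N. Pads are 16 mm wide; open, the fingers measure 119 mm over their backs; the gripper's body (75 mm by 177 mm) begins 78 mm behind the grasp point.
Start: joints at [-1.262, 0.087, 1.371, -0, 1.684, -0.103], TCP at [0.22, -0.504, 0.223] pointing down, gripper open.
Joint ranges: [-3.1, 3.1], [-0.76, 2.03], [0.27, 2.55], [-1.08, 4.22], [0.17, 2.65], [-2.57, 2.57]. Speed limits (rad/s): [2.79, 2.79, 3.14, 3.14, 3.14, 3.14].

### API

Orientations are given as a unit quaternion [x, y, z, w].
In Python, from bench import r, vision, search_frame, tip_of gives the robot as it stands. The module is installed in compiled form; this text tells all that it offers.
- The arm moves only by the tool play_rows, never from a script. Its argument "targets" is a list of rows, each a list of 7 numbers: the opening, from 0 (shut) to 1 (fully open), then the shift along the tool's x, y, z in mm, then the turn, a rotation vector about the tool's x, y, z in rad. A call has exactly 8 rows; each row shifts and turns the commanded pose from where the row before left it, along the tool's axes as they then stand; what a row does not reach is not made up. A row lasts 1/12 s, in which the tool goes at most 41.7 mm and 7.16 degrees, less where a joint would pass 70% of its speed; a pose out of reach is approached as far as the arm can. A call with a gripper value outside its range is refused whole. The fingers move at their own pace and stop on an object; "newtons" is the grip in N (left out, the last holds). Time passes only in rows, so rows that do not move let the fingers close, or fill a call up. It gives the time, the measured TCP pose, the force, the opening and the grip force at its end, in the units of the state.
- r.sense(): the state, without advancing time (a new reading comes with each control period).
- vision.read_camera(name): name is "scene" or "side" or "wrist"; returns (picture, depth): 480x640x3 uint8, red, green, blue; 480x640 float32, m along the optical axis (not along the pixel's ray), 0 where there is no reading.
- vision.camera_info(name): a dict with "fx", "fy", "cx", "cy" (pixels), "R" (3x3) and "t" (3): a world point X has camera coordinates R X + t. Camera axes: x right, y down, z forward; pixel columns grow to the right and rows downward; lengths in m; the calibration is good to about 2 mm. A picture is of the moment at which its call begins: read the wrist's pose just before it. camera_info takes no time and is no camera call; for the wrist camera it gives the pose at the moment of the call.
- r.job_done(): hands the job in; it is judged then, once.
Trained networks look in the newest picture that a camera, given by its name, has taken for a name from the list of things; names that differ only in an ending like _2 or _b are one class to them, and where a whole thing is asked for, a point or a joint stands for the part that bears it (a point fixed in the world has none). Each returns a list of dicts, best first, with "conf" (0 to 1); they miss things now and then, are a little off and sometimes report something else, mostly with a low value. They report only what shows in the picture. A call takes as long as a camera call.
- search_frame(camera, name): "bbox" ([left, top, right, bottom] in pixels, round what is visible of it).
- tip_of(camera, name): "xy" ([column, row] in pixels: a listed point, or the origin of a listed thing).
The state is a dict: "clock": time; "q": joint angles; "joint_vel": joint speeds; "joint_torque": joint torques, N m; "eef_pos": TCP position; "eef_rot": TCP orientation; "contact_force": force on the tool from outside, world axes, zero at the start; "wrist_torque": the same for the moment, N m; "gripper_width": finger opening in m; "grip_force": force on a finger pad.
Only numpy, scipy, OpenCV 4.12 (cv2) and the standard library are available. Lean on these libraries where they do the work, as an engineer would, in place of code of your own. Each camera call takes 0.05 s, during which the arm holds its last target. There are 200 camera calls.

### The job

The spring hinge of the small leak-test chamber is being adjusted and needs someone to hold the loaded lid. Pick up the trim weight that stands on the bench, hook it over the lid's front rail to the left of the set collar and well clear of it (3 cm or more, so that the hook does not come down on the collar), slide it along until it rests against the collar, and let go of it. Then take hold of the rail, raise the lid a little past the point where the spring takes over without letting it fly open, bring it back to just below that point (about 5 degrees) and finish the program while holding it there by the rail, with the weight still hanging against the collar.

Things in the scene. Friction and masses are not known exactly. Their poses are not given: they have to be found in the camera images.
- chamber: grey sheet-steel leak-test chamber, a box 140 (its x) by 240 (its y) by 138 mm, bolted to the bench. Origin: centre of its underside. x points away from the robot at yaw 0 (yaw within 0.15 rad), z up. Right of it stands the press: side shield at world y = -0.32, x 0.45 to 0.85, 0.53 m high; front post at x 0.41 to 0.45, y -0.37 to -0.32; front cover right of it, x 0.39, above z 0.59.
- lid_hinge (a point): middle of the lid's hinge axis at the top back edge of the chamber (chamber frame 65, 0, 148 mm); axes as the chamber's. The hinge axis runs along y. The closed lid's top is at z = 152 mm.
- lid (a joint): lid angle (rad): 0 closed and level, grows as the front rises, stop at 1.3. A torsion spring at the hinge nearly balances the steel-framed lid. With the trim weight on the rail the balance point is 0.70 rad: below it the lid sinks shut (2.6 N at the rail to lift it when closed, 0.8 N at 0.6 rad), above it the spring drives it open. Without the weight it balances near 0.38 rad.
- grab_rail: round steel rail along the lid's front, 12 mm diameter, fixed to the lid 180 mm from the hinge axis, 43 mm in front of the lid's edge; 148 mm high when closed. Two end brackets 210 mm apart (centres), bosses 20 mm diameter, 10 mm wide. Origin: on its axis, midway; y along it to the left, x to the hinge; it turns with the lid. Gripped across from above it can turn between the fingers.
- collar_face (a point): centre, on the rail axis, of the left (+y) face of the set collar: a dark steel ring, 22 mm diameter, 12 mm wide, clamped on the rail (it does not slide); this face lies 0 to 60 mm right of the middle of the rail. Axes as the rail's.
- trim_weight: trim weight, 0.22 kg, 146 mm tall, standing upright left of the chamber (yaw within 0.5 rad): a flat aluminium hook strap, 12 mm thick (its y), on a round steel foot, 40 mm diameter, 20 mm high. Origin: centre of the foot's underside, z up. The hook's mouth opens to its +x: a 60 mm high gap between foot and lip, through which the rail must come in.
- tab (a point): point on the tab at the top of the trim weight where to grip it, 130 mm above the foot's underside; the tab is 20 mm wide (x), 12 mm thick (y) and reaches from 22 mm below to 16 mm above this point. Axes as the weight's.
- hook_seat (a point): axis of a rail resting in the trim weight's hook, 90 mm above the foot's underside, 40 mm below the tab point; axes as the weight's. The slot round it is 20 mm wide with a 45 degree V seat on top; the shank closes it at x = -18 to -10 mm, the lip at x = +10 to +18 mm ends 10 mm below this point. Against the collar this point is 6 mm left of the collar face.
- spanner: steel combination spanner, 200 x 34 x 9 mm, lying on the bench near its front edge; origin at the centre of its underside. Leave it alone.
- hex_key: black L-shaped hex key, 92 x 34 x 5 mm, lying on the bench at the front right; origin at the centre of its underside. Leave it alone.
- oring_jar: white jar with black cap, 63 mm diameter, 61 mm tall, standing left of and behind the chamber; origin at the centre of its underside. Leave it alone.

How it is judged:
On the way, in this order (a step that is already met when the one before it is completed fails the run):
1. the trim weight is hooked on the rail, clear of the collar on its left (x of hook_seat in the frame of grab_rail between -0.007 and 0.007 m and z of hook_seat in the frame of grab_rail between -0.007 and 0.008 m and y of hook_seat in the frame of grab_rail below 0.1 m and y of hook_seat in the frame of collar_face above 0.02 m), for 0.1 s.
2. it hangs on the rail against the collar, let go (x of hook_seat in the frame of grab_rail between -0.006 and 0.006 m and z of hook_seat in the frame of grab_rail between -0.006 and 0.006 m and y of hook_seat in the frame of collar_face between 0.002 and 0.01 m and contact force between trim_weight and the arm below 0.1 N and contact force between trim_weight and the fingers below 0.1 N and contact force between trim_weight and grab_rail above 1 N), for 0.2 s.
3. the loaded lid is held by the rail past its balance point (value of joint lid above 0.73 rad and contact force between the fingers and grab_rail above 0.1 N and contact force between trim_weight and grab_rail above 0.5 N), for 0.1 s.
At the end, for the whole second after the job is handed in: the fingers hold the rail with the lid still, between 0.53 and 0.665 rad open (2 to 10 degrees below the balance point of 0.70 rad); the trim weight hangs freely from the rail, its hook within 6 mm of the collar, untouched by the robot (value of joint lid between 0.53 and 0.665 rad and velocity of joint lid between -0.05 and 0.05 rad/s and contact force between the fingers and grab_rail above 0.15 N and x of hook_seat in the frame of grab_rail between -0.008 and 0.008 m and z of hook_seat in the frame of grab_rail between -0.008 and 0.008 m and y of hook_seat in the frame of collar_face between 0.002 and 0.012 m and angle between trim_weight's own z axis and vertical below 0.4 rad and contact force between trim_weight and grab_rail above 1 N and contact force between trim_weight and the fingers below 0.1 N and contact force between trim_weight and the arm below 0.1 N); the arm keeps its last pose, push and grip.
It fails at once if the lid is let fly open (beyond 1.0 rad) (value of joint lid above 1 rad).
It fails at once if the trim weight is tipped over (angle between trim_weight's own z axis and vertical above 0.7 rad).
It fails at once if a bystander is disturbed (distance of any of spanner, hex_key, oring_jar from where it was at the start of the episode above 0.02 m).
It also fails if it takes over 58 s, if anything falls off the work surface, if the arm or the gripper's body presses on something with over 40 N, if the wrist force passes 120 N, or if a joint passes its speed limit or range.

## Working session

There is one attempt and no reset: what is moved stays moved. The work goes in short steps, Python scripts to look and compute and a tool call to move; the robot and the scene stay as the last step left them, time stands still between calls to the robot, and variables do not carry over. Pictures are saved under pics/ and viewed, at most 10 in all, crops included, and the job is handed in when it is done.

Besides the shell and the picture viewer there is one more tool, called as name([rows], argument=value, ...), one row to a line, values as JSON. play_rows: Moves the arm, as the interface text tells. Its arguments: {"type":"object","properties":{"targets":{"type":"array"},"newtons":{"type":"number"}},"required":["targets"]}

```bash
mkdir -p pics
cat > h.py <<'E'
import numpy as np, cv2
from bench import r, vision, search_frame, tip_of
def world(cam,u,v,depth=None,z=None,info=None):
    c=info or vision.camera_info(cam); R=np.array(c["R"]);t=np.array(c["t"])
    d=np.array([(u-c["cx"])/c["fx"],(v-c["cy"])/c["fy"],1.0])
    o=-R.T@t; w=R.T@d
    if z is not None: return o+w*(z-o[2])/w[2]
    return o+w*depth
def save(n,im): cv2.imwrite("pics/"+n,im[:,:,::-1])
E
python3 - <<'E'
from h import *
s=r.sense(); print(s["clock"],s["eef_pos"],s["eef_rot"],s["gripper_width"])
ims=[]
for c in ["scene","side"]:
    im,d=vision.read_camera(c); np.save(c+"_d.npy",d); np.save(c+"_im.npy",im); save(c+"0.png",im)
    i=vision.camera_info(c); print(c,-np.array(i["R"]).T@i["t"],np.round(np.array(i["R"])[2],2))
    for n in ["chamber","grab_rail","collar_face","trim_weight","tab","hook_seat","lid_hinge"]:
        p=tip_of(c,n)[:2]; b=search_frame(c,n)[:1]
        for k in p:
            u,v=k["xy"]; dd=d[int(np.clip(v,0,479)),int(np.clip(u,0,639))]
            print(n,np.round(k["xy"],1),round(k["conf"],2),"dep",dd,np.round(world(c,u,v,dd),3), b and np.round(b[0]["bbox"]))
E
```

```text
0.0 [ 0.21997023 -0.50353024  0.22131097] [ 9.78875836e-01  2.04452666e-01 -1.25657727e-04 -1.09056216e-03] 0.09415615805326293
scene [0.66209465 0.78090227 0.67596067] [-0.08 -0.83 -0.55]
chamber [314.2 304.3] 0.67 dep 0.9175129 [0.616 0.066 0.095] [269. 205. 394. 344.]
grab_rail [377.1 237.3] 0.64 dep 0.9909657 [ 0.496 -0.048  0.152] [348. 203. 392. 280.]
collar_face [373.  232.7] 0.6 dep 1.0290219 [ 0.497 -0.085  0.138] [369. 225. 381. 231.]
trim_weight [362.5 371.3] 0.74 dep 0.89758664 [0.542 0.148 0.017] [355. 302. 381. 380.]
trim_weight [279.5 376.2] 0.45 dep 0.870311 [0.676 0.16  0.028] [355. 302. 381. 380.]
tab [373.  311.4] 0.81 dep 0.84148014 [0.53  0.139 0.136] [356. 300. 382. 376.]
hook_seat [371.  329.5] 0.61 dep 1.0116451 [ 0.508  0.027 -0.002] [353. 299. 384. 381.]
lid_hinge [277.3 238.3] 0.86 dep 0.9748446 [ 0.675 -0.048  0.155] [271. 204. 394. 344.]
side [0.34732954 0.57295828 0.75402433] [ 0.24 -0.69 -0.68]
grab_rail [361.2 239.3] 0.69 dep 0.8751849 [ 0.495 -0.049  0.152] [317. 193. 384. 288.]
collar_face [370.3 226.6] 0.5 dep 0.8985648 [ 0.488 -0.085  0.152] [359. 216. 374. 230.]
collar_face [264.6 215.9] 0.18 dep 0.9161829 [ 0.67  -0.05   0.156] [359. 216. 374. 230.]
trim_weight [308.9 370.6] 0.79 dep 0.8420385 [0.523 0.139 0.021] [296. 311. 317. 383.]
trim_weight [361.2 238.1] 0.35 dep 0.87214184 [ 0.495 -0.048  0.156] [296. 311. 317. 383.]
tab [305.9 320.8] 0.65 dep 0.76174295 [0.526 0.135 0.144] [232. 176. 384. 333.]
hook_seat [302.5 339.3] 0.57 dep 0.9116472 [0.56  0.072 0.001] [292. 314. 317. 377.]
hook_seat [396.7 296. ] 0.27 dep 0.9690615 [ 0.426 -0.069  0.01 ] [292. 314. 317. 377.]
lid_hinge [263.3 215.7] 0.57 dep 0.91554123 [ 0.672 -0.049  0.156] [232. 177. 382. 332.]
```

Run:
```python
from h import *
a=np.load("side_im.npy")[160:400,210:430]; b=np.load("scene_im.npy")[180:400,250:420]
f=lambda x:cv2.resize(x,(400,int(400*x.shape[0]/x.shape[1])),interpolation=cv2.INTER_CUBIC)
a=f(a);b=f(b);h=max(len(a),len(b)); o=np.zeros((h,800,3),np.uint8);o[:len(a),:400]=a;o[:len(b),400:]=b
save("c1.png",o)
# point clouds
for c in ["scene","side"]:
    d=np.load(c+"_d.npy"); i=vision.camera_info(c)
    v,u=np.mgrid[0:480,0:640]; P=np.stack([(u-i["cx"])/i["fx"]*d,(v-i["cy"])/i["fy"]*d,d],-1)
    W=(P-np.array(i["t"]))@np.array(i["R"]); W=W[d>0]
    np.save(c+"_W.npy",W)
    S=lambda x0,x1,y0,y1,z0,z1: W[(W[:,0]>x0)&(W[:,0]<x1)&(W[:,1]>y0)&(W[:,1]<y1)&(W[:,2]>z0)&(W[:,2]<z1)]
    T=S(.47,.6,.08,.2,.125,.16); print(c,"tab",len(T),T.mean(0),T.min(0),T.max(0))
    T=T[T[:,2]>.14]; print("tabtop",len(T),T.mean(0)); 
    if len(T)>5: print(cv2.minAreaRect(T[:,:2].astype(np.float32)))
    F=S(.47,.6,.08,.22,.012,.026); print("foot",len(F),cv2.minEnclosingCircle(F[:,:2].astype(np.float32)))
    Rl=S(.46,.515,-.22,.08,.14,.17); print("rail",len(Rl),Rl.min(0),Rl.max(0))
    for y in np.arange(-.18,.08,.01):
        q=Rl[abs(Rl[:,1]-y)<.005]
        if len(q): print(round(y,3),len(q),np.round([q[:,0].min(),q[:,0].mean(),q[:,0].max(),q[:,2].max()],4))
    L=S(.52,.72,-.25,.12,.146,.16); print("lid",cv2.minAreaRect(L[:,:2].astype(np.float32)),L[:,2].mean())
```

```text
scene tab 213 [0.53250937 0.13586674 0.13831358] [0.52149888 0.12528132 0.12504896] [0.54273103 0.14191135 0.14861132]
tabtop 102 [0.53257519 0.13441287 0.14485225]
((0.5321745276451111, 0.13314667344093323), (0.019369831308722496, 0.014895042404532433), 10.298137664794922)
foot 380 ((0.5327393412590027, 0.1332547515630722), 0.02108592540025711)
rail 702 [ 0.48245781 -0.16346784  0.14000871] [0.51486044 0.06212518 0.16104225]
-0.16 43 [0.4827 0.5014 0.5143 0.1587]
-0.15 74 [0.4834 0.4987 0.5147 0.1594]
-0.14 15 [0.4868 0.4934 0.4974 0.1552]
-0.13 15 [0.4868 0.4926 0.4982 0.1548]
-0.12 18 [0.487  0.4932 0.498  0.1554]
-0.11 12 [0.4885 0.4943 0.4983 0.1552]
-0.1 5 [0.4849 0.49   0.4948 0.1568]
-0.09 38 [0.4833 0.4947 0.5027 0.161 ]
-0.08 57 [0.4825 0.4929 0.503  0.1604]
-0.07 20 [0.4884 0.494  0.4982 0.1556]
-0.06 18 [0.4873 0.4933 0.4976 0.1549]
-0.05 22 [0.4877 0.4939 0.4991 0.1558]
-0.04 20 [0.4882 0.4939 0.4984 0.1555]
-0.03 20 [0.4875 0.4938 0.4985 0.1558]
-0.02 19 [0.488  0.4945 0.4986 0.1552]
-0.01 22 [0.4876 0.4945 0.4989 0.157 ]
0.0 25 [0.4881 0.4936 0.4986 0.1558]
0.01 21 [0.
[... 1138 characters left out ...]
31 [0.485  0.4914 0.4976 0.1605]
-0.07 28 [0.4871 0.4921 0.499  0.1566]
-0.06 26 [0.4873 0.492  0.4977 0.1564]
-0.05 34 [0.4868 0.492  0.4986 0.1566]
-0.04 27 [0.4874 0.4921 0.4982 0.156 ]
-0.03 32 [0.4872 0.4918 0.4986 0.1568]
-0.02 29 [0.4869 0.4921 0.4985 0.1563]
-0.01 32 [0.4872 0.4924 0.4985 0.1564]
0.0 34 [0.4874 0.4922 0.4988 0.1573]
0.01 32 [0.4874 0.4924 0.4979 0.1562]
0.02 37 [0.4874 0.4927 0.4991 0.1561]
0.03 38 [0.4876 0.4927 0.499  0.1551]
0.04 22 [0.4878 0.492  0.4985 0.1588]
0.05 163 [0.4836 0.4993 0.5149 0.1605]
0.06 36 [0.4863 0.4937 0.501  0.1565]
lid ((0.60129714012146, -0.056160926818847656), (0.24281547963619232, 0.1633886992931366), 89.71902465820312) 0.1509163076866714
```

View pics/c1.png

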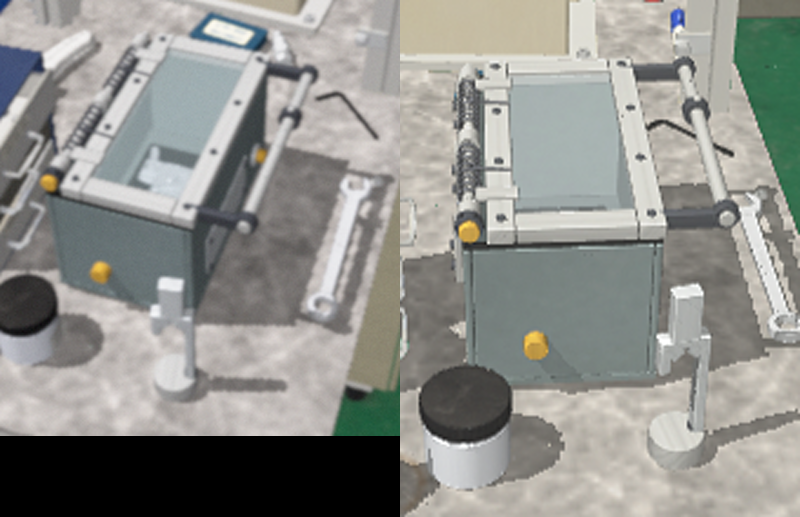

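View pics/scene0.png

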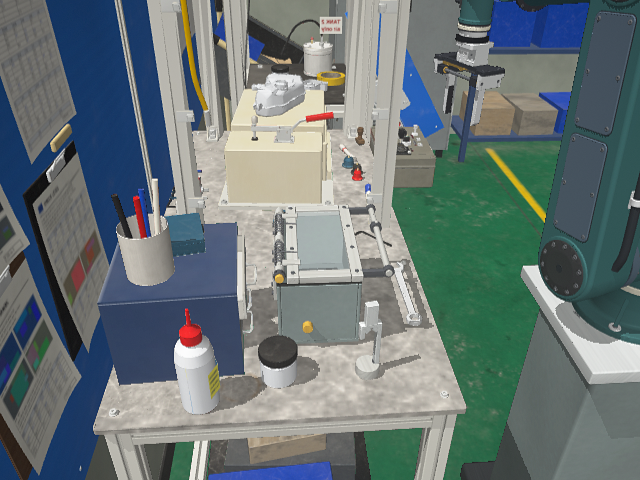

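Chamber yaw is about 0. The rail lies at x≈0.493, y from -0.157 to 0.053, and the collar centre at y≈-0.088. The weight is at about (0.532, 0.131) with yaw ≈0.19, and its shank faces the robot. In scene0.png the weight stands at (370, 340), the collar at (375, 228), and the jar at (278, 360) is well away.

play_rows([
  [1,16,-36,-5,0,0,0.1],
  [1,12,-37,-5,0,0,0.1],
  [1,8,-38,-5,0,0,0.02],
  [1,7,-38,-5,0,0,0],
  [1,7,-38,-5,0,0,0],
  [1,7,-38,-5,0,0,0],
  [1,7,-38,-5,0,0,0],
  [1,7,-38,-5,0,0,0],
])

```text
clock: 2.17
eef_pos: [0.2179, -0.192, 0.2627]
eef_rot: [0.995, 0.095, 0.0, 0.0]
contact_force: [0.7, -0.2, 0.9]
gripper_width: 0.0941
grip_force: 0.0
```

```bash
cat >> h.py <<'E'
from scipy.spatial.transform import Rotation as Ro
def plan(*wps):
    """wps: (x,y,z,yaw); tool down. Prints tool-frame shift in mm and turn from present/each previous pose."""
    s=r.sense(); p=np.array(s["eef_pos"]); R=Ro.from_quat(s["eef_rot"])
    print("t",round(s["clock"],2),"p",np.round(p,4),"yaw",round(np.arctan2(*R.as_matrix()[[1,0],0]),4),"F",np.round(s["contact_force"],1),"w",round(s["gripper_width"],4),"g",round(s["grip_force"],1))
    for w in wps:
        q=np.array(w[:3]); R2=Ro.from_euler("z",w[3])*Ro.from_quat([1,0,0,0])
        print("shift",np.round(R.inv().apply(q-p)*1000,1),"turn",np.round((R.inv()*R2).as_rotvec(),3))
        p,R=q,R2
E
python3 - <<'E'
from h import *
plan((.36,.06,.26,.19),(.532,.1315,.26,.19),(.532,.1315,.130,.19))
E
```

```text
t 2.17 p [ 0.2179 -0.192   0.2627] yaw 0.1907 F [ 0.7 -0.2  0.9] w 0.0941 g 0.0
shift [ 187.3 -220.5    2.7] turn [ 0.001 -0.001  0.001]
shift [182.4 -37.7   0. ] turn [0. 0. 0.]
shift [  0.   0. 130.] turn [0. 0. 0.]
```

play_rows([
  [1,23,-28,0,0,0,0],
  [1,23,-28,0,0,0,0],
  [1,23,-28,0,0,0,0],
  [1,23,-28,0,0,0,0],
  [1,24,-27,0,0,0,0],
  [1,24,-27,0,0,0,0],
  [1,24,-27,0,0,0,0],
  [1,24,-27,0,0,0,0],
])

```text
clock: 2.83
eef_pos: [0.3615, 0.0602, 0.2628]
eef_rot: [0.995, 0.096, 0.001, 0.0]
contact_force: [0.0, -0.9, 0.9]
gripper_width: 0.0939
grip_force: 0.0
```

play_rows([
  [1,30,-6,0,0,0,0],
  [1,30,-6,0,0,0,0],
  [1,30,-6,0,0,0,0],
  [1,30,-6,0,0,0,0],
  [1,30,-6,0,0,0,0],
  [1,30,-6,0,0,0,0],
  [1,0,0,0,0,0,0],
  [1,0,0,0,0,0,0],
])

```text
clock: 3.5
eef_pos: [0.5313, 0.128, 0.2609]
eef_rot: [0.995, 0.096, -0.002, 0.0]
contact_force: [0.2, -0.2, 1.0]
gripper_width: 0.0938
grip_force: 0.0
```

Run:
```python
from h import *
plan((.532,.1315,.26,.19),(.532,.1315,.130,.19))
im,d=vision.read_camera("wrist"); save("w1.png",im)
i=vision.camera_info("wrist")
v,u=np.mgrid[0:480,0:640]; P=np.stack([(u-i["cx"])/i["fx"]*d,(v-i["cy"])/i["fy"]*d,d],-1)
W=(P-np.array(i["t"]))@np.array(i["R"]); W=W[d>0]
S=lambda x0,x1,y0,y1,z0,z1: W[(W[:,0]>x0)&(W[:,0]<x1)&(W[:,1]>y0)&(W[:,1]<y1)&(W[:,2]>z0)&(W[:,2]<z1)].astype(np.float32)
T=S(.5,.57,.1,.17,.138,.16); print(len(T)); 
if len(T)>5: print(cv2.minAreaRect(T[:,:2]),T[:,2].max())
C=S(.48,.51,-.13,-.06,.1572,.17); print(len(C), C[:,1].min() if len(C) else 0, C[:,1].max() if len(C) else 0)
```

```text
t 3.5 p [0.5313 0.128  0.2609] yaw 0.1925 F [ 0.2 -0.2  1. ] w 0.0938 g 0.0
shift [ 1.3 -3.3  0.9] turn [0.    0.003 0.002]
shift [  0.   0. 130.] turn [0. 0. 0.]
429Traceback (most recent call last):
  File "<stdin>", line 9, in <module>
cv2.error: OpenCV(4.12.0) /io/opencv/modules/imgproc/src/convhull.cpp:143: error: (-215:Assertion failed) total >= 0 && (depth == CV_32F || depth == CV_32S) in function 'convexHull'
```

View pics/w1.png

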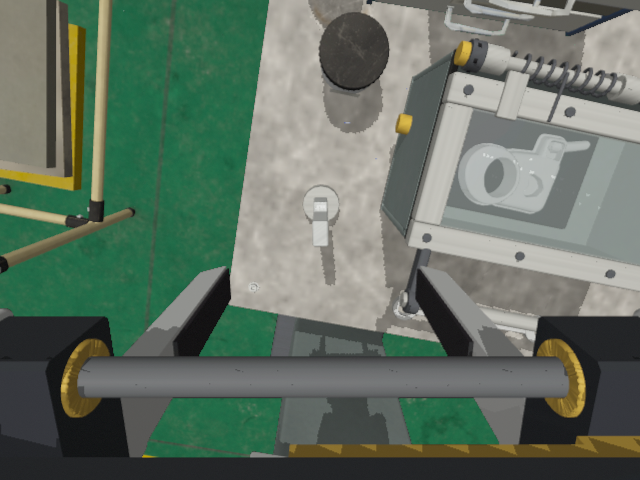

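play_rows([
  [0.45,1,-3,0,0,0,0],
  [0.45,0,0,15,0,0,0],
  [0.45,0,0,22,0,0,0],
  [0.45,0,0,22,0,0,0],
  [0.45,0,0,22,0,0,0],
  [0.45,0,0,22,0,0,0],
  [0.45,0,0,20,0,0,0],
  [0.45,0,0,8,0,0,0],
], newtons=20)

```text
clock: 4.22
eef_pos: [0.5288, 0.1303, 0.1293]
eef_rot: [0.995, 0.096, -0.002, 0.0]
contact_force: [-0.8, 0.8, -0.8]
gripper_width: 0.0448
grip_force: 0.0
```

play_rows([
  [0.2,0,0,0,0,0,0],
  [0,0,0,0,0,0,0],
  [0,0,0,0,0,0,0],
  [0,0,0,0,0,0,0],
  [0,0,0,0,0,0,0],
  [0,0,0,0,0,0,0],
  [0,0,0,0,0,0,0],
  [0,0,0,0,0,0,0],
])

```text
clock: 4.88
eef_pos: [0.5322, 0.1307, 0.1331]
eef_rot: [0.995, 0.096, 0.001, 0.0]
contact_force: [-0.2, -1.2, 5.0]
gripper_width: 0.0117
grip_force: 20.0
```

Run:
```python
from h import *
plan((.44,.12,.235,-.008),(.43,-.03,.235,-.008),(.493,-.03,.235,-.008))
```

```text
t 4.88 p [0.5322 0.1307 0.1331] yaw 0.1917 F [-0.2 -1.2  5. ] w 0.0117 g 20.0
shift [ -92.3   -7.  -102.2] turn [ 0.    -0.003  0.2  ]
shift [ -8.8 150.1   0. ] turn [0. 0. 0.]
shift [63.  -0.5  0. ] turn [0. 0. 0.]
```

play_rows([
  [0,0,0,-10,0,0,0],
  [0,0,0,-18,0,0,0],
  [0,-15,0,-18,0,0,0.04],
  [0,-17,0,-18,0,0,0.04],
  [0,-17,0,-18,0,0,0.04],
  [0,-17,0,-12,0,0,0.04],
  [0,-17,0,-6,0,0,0.04],
  [0,-10,0,0,0,0,0],
])

```text
clock: 5.55
eef_pos: [0.438, 0.1221, 0.2331]
eef_rot: [1.0, -0.004, 0.001, -0.0]
contact_force: [-0.2, -0.2, -1.5]
gripper_width: 0.0118
grip_force: 20.0
```

play_rows([
  [0,-5,10,0,0,0,0],
  [0,-5,20,0,0,0,0],
  [0,0,25,0,0,0,0],
  [0,0,25,0,0,0,0],
  [0,0,25,0,0,0,0],
  [0,0,25,0,0,0,0],
  [0,0,14,0,0,0,0],
  [0,0,5,0,0,0,0],
])

```text
clock: 6.22
eef_pos: [0.4272, -0.0295, 0.2299]
eef_rot: [1.0, -0.005, -0.001, 0.0]
contact_force: [-0.4, 0.1, -2.0]
gripper_width: 0.0119
grip_force: 20.0
```

Run:
```python
from h import *
plan((.43,-.03,.233,-.008),(.493,-.03,.233,-.008))
a,d=vision.read_camera("side");b,_=vision.read_camera("scene")
f=lambda x:cv2.resize(x,(400,int(400*x.shape[0]/x.shape[1])),interpolation=cv2.INTER_CUBIC)
a=f(a[120:330,240:440]);b=f(b[120:330,280:480])
save("c2.png",np.hstack([a,b]))
```

```text
t 6.22 p [ 0.4272 -0.0295  0.2299] yaw -0.0108 F [-0.4  0.1 -2. ] w 0.0119 g 20.0
shift [ 2.8  0.4 -3.1] turn [ 0.001  0.003 -0.003]
shift [63.  -0.5  0. ] turn [0. 0. 0.]
```

View pics/c2.png

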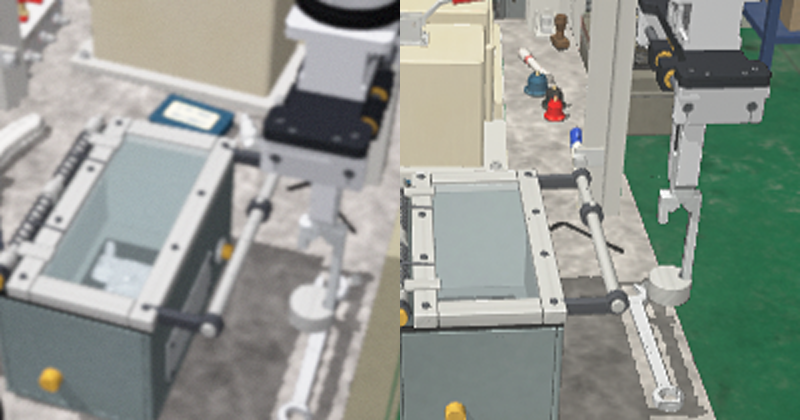

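The weight is held upright in front of the rail. The foot is at (310, 305) in the left crop, and the mouth faces the rail with the gap level with it. Next I bring it in.

play_rows([
  [0,6,0,-2,0,0,0],
  [0,10,0,0,0,0,0],
  [0,12,0,0,0,0,0],
  [0,12,0,0,0,0,0],
  [0,11,0,0,0,0,0],
  [0,10,0,0,0,0,0],
  [0,4,0,0,0,0,0],
  [0,0,0,0,0,0,0],
])

```text
clock: 6.98
eef_pos: [0.4936, -0.0272, 0.233]
eef_rot: [1.0, -0.004, -0.0, -0.0]
contact_force: [0.0, 0.3, -2.1]
gripper_width: 0.012
grip_force: 20.0
```

Run:
```python
from h import *
plan((.493,-.03,.233,-.008),(.493,-.03,.193,-.008))
for c in ["scene","side"]:
    im,d=vision.read_camera(c); i=vision.camera_info(c)
    v,u=np.mgrid[0:480,0:640]; P=np.stack([(u-i["cx"])/i["fx"]*d,(v-i["cy"])/i["fy"]*d,d],-1)
    W=(P-np.array(i["t"]))@np.array(i["R"]); W=W[d>0]
    S=lambda x0,x1,y0,y1,z0,z1: W[(W[:,0]>x0)&(W[:,0]<x1)&(W[:,1]>y0)&(W[:,1]<y1)&(W[:,2]>z0)&(W[:,2]<z1)].astype(np.float32)
    F=S(.45,.54,-.07,.01,.105,.125); print(c,len(F),cv2.minEnclosingCircle(np.ascontiguousarray(F[:,:2])),F[:,2].max())
    L=S(.45,.54,-.045,-.015,.185,.205); print("hook top x",L[:,0].min(),L[:,0].max())
    L=S(.45,.484,-.045,-.015,.13,.18); print("shank x",len(L),L[:,0].min(),L[:,0].max())
    L=S(.45,.54,.0,.04,.14,.165); print("rail x",len(L),L[:,0].min(),L[:,0].max(),L[:,2].max())
```

```text
t 6.98 p [ 0.4936 -0.0272  0.233 ] yaw -0.0072 F [ 0.   0.3 -2.1] w 0.012 g 20.0
shift [-0.6  2.8 -0. ] turn [-0.     0.001  0.001]
shift [ 0.  0. 40.] turn [0. 0. 0.]
scene 204 ((0.496037095785141, -0.02410954423248768), 0.02087506093084812) 0.12464815
hook top x 0.47590405 0.5122132
shank x 117 0.47560945 0.48396218
rail x 124 0.4878265 0.53982544 0.15608913
side 365 ((0.5179165601730347, -0.02928176522254944), 0.044397350400686264) 0.12493172
hook top x 0.47513932 0.5115053
shank x 129 0.4752995 0.48374274
rail x 215 0.4871093 0.5398795 0.15669243
```

play_rows([
  [0,0,0,4,0,0,0],
  [0,0,0,7,0,0,0],
  [0,0,0,8,0,0,0],
  [0,0,0,8,0,0,0],
  [0,0,0,6,0,0,0],
  [0,0,0,3,0,0,0],
  [0,0,0,0,0,0,0],
  [0,0,0,0,0,0,0],
])

```text
clock: 7.75
eef_pos: [0.4926, -0.0276, 0.1973]
eef_rot: [1.0, -0.004, -0.0, 0.0]
contact_force: [-0.7, 0.3, -2.1]
gripper_width: 0.0118
grip_force: 20.0
```

play_rows([
  [0,0,0,1,0,0,0],
  [0,0,0,1,0,0,0],
  [0,0,0,1,0,0,0],
  [0,0,0,1,0,0,0],
  [0,0,0,1,0,0,0],
  [0,0,0,0,0,0,0],
  [0,0,0,0,0,0,0],
  [0,0,0,0,0,0,0],
])

```text
clock: 8.42
eef_pos: [0.4927, -0.0276, 0.1925]
eef_rot: [1.0, -0.004, 0.0, 0.0]
contact_force: [-0.1, 0.3, -2.6]
gripper_width: 0.0116
grip_force: 20.0
```

play_rows([
  [0,0,0,0.7,0,0,0],
  [0,0,0,0.7,0,0,0],
  [0,0,0,0.6,0,0,0],
  [0,0,0,0,0,0,0],
  [0,0,0,0,0,0,0],
  [0,0,0,0,0,0,0],
  [0,0,0,0,0,0,0],
  [0,0,0,0,0,0,0],
])

```text
clock: 9.08
eef_pos: [0.4927, -0.0276, 0.1909]
eef_rot: [1.0, -0.004, 0.0, 0.0]
contact_force: [-2.0, -0.2, 2.1]
gripper_width: 0.0119
grip_force: 20.0
```

play_rows([
  [0,-0.7,2,-0.5,0,0,0],
  [0,0,5,0,0,0,0],
  [0,0,7,0,0,0,0],
  [0,0,7,0,0,0,0],
  [0,0,7,0,0,0,0],
  [0,0,6,0,0,0,0],
  [0,0,3,0,0,0,0],
  [0,0,1,0,0,0,0],
])

```text
clock: 9.75
eef_pos: [0.492, -0.0664, 0.191]
eef_rot: [1.0, -0.005, 0.0, 0.0]
contact_force: [2.0, 1.5, 0.1]
gripper_width: 0.0119
grip_force: 20.0
```

Run:
```python
from h import *
plan()
for c in ["scene","side"]:
    im,d=vision.read_camera(c); i=vision.camera_info(c)
    v,u=np.mgrid[0:480,0:640]; P=np.stack([(u-i["cx"])/i["fx"]*d,(v-i["cy"])/i["fy"]*d,d],-1)
    W=(P-np.array(i["t"]))@np.array(i["R"]); W=W[d>0]
    S=lambda x0,x1,y0,y1,z0,z1: W[(W[:,0]>x0)&(W[:,0]<x1)&(W[:,1]>y0)&(W[:,1]<y1)&(W[:,2]>z0)&(W[:,2]<z1)]
    L=S(.47,.52,-.11,-.03,.13,.142); print(c,"shank/lip y",len(L),L[:,1].min(),L[:,1].max())
    if c=="side": save("c3.png",cv2.resize(im[150:330,240:440],(800,720))[:600])
```

```text
t 9.75 p [ 0.492  -0.0664  0.191 ] yaw -0.0093 F [2.  1.5 0.1] w 0.0119 g 20.0
scene shank/lip y 34 -0.070509378847316 -0.05656721957843617
side shank/lip y 35 -0.0702323225684488 -0.05995313087342664
```

View pics/c3.png

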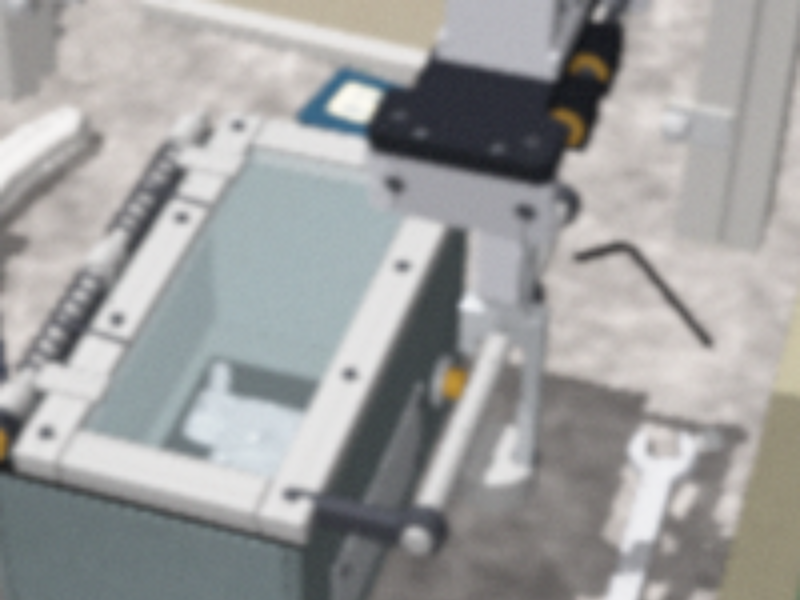

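The hook sits on the rail, which passes through its slot at about (500, 340). I continue to the collar gently.

play_rows([
  [0,0.4,1,0,0,0,0],
  [0,0,1,0,0,0,0],
  [0,0,1,0,0,0,0],
  [0,0,1,0,0,0,0],
  [0,0,1,0,0,0,0],
  [0,0,1,0,0,0,0],
  [0,0,1,0,0,0,0],
  [0,0,0,0,0,0,0],
])

```text
clock: 10.52
eef_pos: [0.4921, -0.0728, 0.191]
eef_rot: [1.0, -0.004, 0.0, 0.0]
contact_force: [2.5, 1.4, -1.0]
gripper_width: 0.0121
grip_force: 20.0
```

play_rows([
  [0,0,0.5,0,0,0,0],
  [0,0,0.5,0,0,0,0],
  [0,0,0.5,0,0,0,0],
  [0,0,0.5,0,0,0,0],
  [0,0,0,0,0,0,0],
  [0,0,0,0,0,0,0],
  [0,0,0,0,0,0,0],
  [0,0,0,0,0,0,0],
])

```text
clock: 11.18
eef_pos: [0.492, -0.0747, 0.191]
eef_rot: [1.0, -0.004, 0.0, 0.0]
contact_force: [2.6, 1.0, 0.1]
gripper_width: 0.0119
grip_force: 20.0
```

play_rows([
  [0,0.5,0.5,0,0,0,0],
  [0,0,0.5,0,0,0,0],
  [0,0,0.5,0,0,0,0],
  [0,0,0.5,0,0,0,0],
  [0,0,0,0,0,0,0],
  [0,0,0,0,0,0,0],
  [0,0,0,0,0,0,0],
  [0,0,0,0,0,0,0],
])

```text
clock: 11.85
eef_pos: [0.4922, -0.0766, 0.1909]
eef_rot: [1.0, -0.004, -0.0, 0.0]
contact_force: [0.1, 1.8, -0.3]
gripper_width: 0.0118
grip_force: 20.0
```

Run:
```python
from h import *
plan()
for c in ["scene","side"]:
    im,d=vision.read_camera(c); i=vision.camera_info(c)
    v,u=np.mgrid[0:480,0:640]; P=np.stack([(u-i["cx"])/i["fx"]*d,(v-i["cy"])/i["fy"]*d,d],-1)
    W=(P-np.array(i["t"]))@np.array(i["R"]); W=W[d>0]
    S=lambda x0,x1,y0,y1,z0,z1: W[(W[:,0]>x0)&(W[:,0]<x1)&(W[:,1]>y0)&(W[:,1]<y1)&(W[:,2]>z0)&(W[:,2]<z1)]
    for q in [(.47,.49,-.12,-.03,.12,.14),(.47,.52,-.12,-.03,.165,.17),(.47,.4868,-.12,-.082,.14,.165)]:
        L=S(*q); print(c,len(L),*( (L.min(0),L.max(0)) if len(L) else ()))
```

```text
t 11.85 p [ 0.4922 -0.0766  0.1909] yaw -0.0082 F [ 0.1  1.8 -0.3] w 0.0118 g 20.0
scene 27 [ 0.47394042 -0.07360708  0.12046037] [ 0.48262765 -0.0660861   0.13933226]
scene 50 [ 0.47497908 -0.07942984  0.16513833] [ 0.50957797 -0.06744827  0.16994488]
scene 0
side 51 [ 0.47462228 -0.08159209  0.1200748 ] [ 0.48299893 -0.0679018   0.13918409]
side 60 [ 0.47446303 -0.08366884  0.16513807] [ 0.50989712 -0.06957824  0.16984071]
side 4 [ 0.48483939 -0.11743614  0.14982086] [ 0.48673414 -0.09504117  0.15708898]
```

play_rows([
  [0,0,0.5,0,0,0,0],
  [0,0,0.5,0,0,0,0],
  [0,0,0.5,0,0,0,0],
  [0,0,0.5,0,0,0,0],
  [0,0,0,0,0,0,0],
  [0,0,0,0,0,0,0],
  [0,0,0,0,0,0,0],
  [0,0,0,0,0,0,0],
])

```text
clock: 12.62
eef_pos: [0.4923, -0.0787, 0.1909]
eef_rot: [1.0, -0.004, -0.0, 0.0]
contact_force: [-1.7, 1.5, 0.8]
gripper_width: 0.0121
grip_force: 20.0
```

play_rows([
  [0,-0.3,0.5,0,0,0,0],
  [0,0,0.5,0,0,0,0],
  [0,0,0.5,0,0,0,0],
  [0,0,0.5,0,0,0,0],
  [0,0,0,0,0,0,0],
  [0,0,0,0,0,0,0],
  [0,0,0,0,0,0,0],
  [0,0,0,0,0,0,0],
])

```text
clock: 13.28
eef_pos: [0.4922, -0.0791, 0.1909]
eef_rot: [1.0, -0.004, 0.0, -0.002]
contact_force: [0.1, 6.4, 0.7]
gripper_width: 0.0118
grip_force: 20.0
```

play_rows([
  [0,0,-0.6,0,0,0,0],
  [0,0,-0.6,0,0,0,0],
  [0,0,0,0,0,0,0],
  [0.2,0,0,0,0,0,0],
  [0.3,0,0,0,0,0,0],
  [0.3,0,0,0,0,0,0],
  [0.3,0,0,0,0,0,0],
  [0.3,0,0,0,0,0,0],
])

```text
clock: 13.95
eef_pos: [0.4923, -0.0799, 0.1911]
eef_rot: [1.0, -0.004, 0.0, 0.001]
contact_force: [-0.1, -0.0, -0.6]
gripper_width: 0.028
grip_force: 0.0
```

Run:
```python
from h import *
plan()
im,d=vision.read_camera("wrist"); a,_=vision.read_camera("side")
a=cv2.resize(a[150:330,260:440],(400,400)); save("c4.png",np.hstack([a,cv2.resize(im,(400,300))[:300].repeat(1,0) if 0 else np.vstack([cv2.resize(im,(400,300)),np.zeros((100,400,3),np.uint8)])]))
```

```text
t 13.95 p [ 0.4923 -0.0799  0.1911] yaw -0.0087 F [-0.1 -0.  -0.6] w 0.028 g 0.0
```

View pics/c4.png

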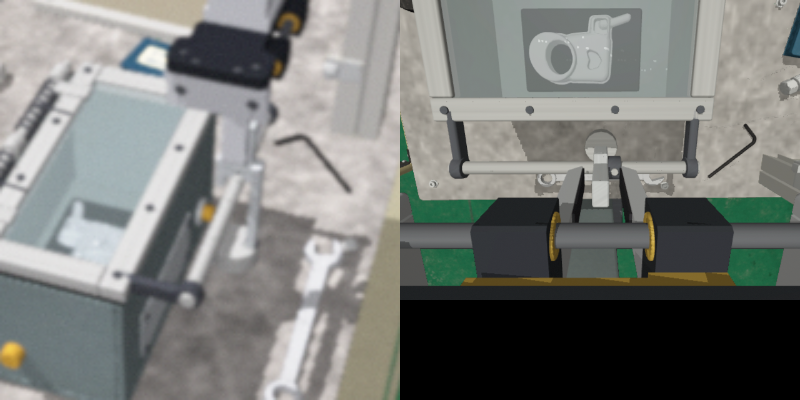

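The weight hangs freely against the collar (wrist view: strap at (600, 165), collar just right of it at (616, 165)). I retreat straight up, then turn to grip the rail left of the weight.

play_rows([
  [0.3,0,0,-6,0,0,0],
  [0.3,0,0,-15,0,0,0],
  [0.3,0,0,-22,0,0,0],
  [0.35,0,0,-25,0,0,0],
  [0.4,0,0,-22,0,0,0],
  [0.42,0,-25,-10,0,0,0],
  [0.42,0,-30,0,0,0,0],
  [0.42,0,-25,0,0,0,-0.12],
])

```text
clock: 14.72
eef_pos: [0.4934, 0.0014, 0.293]
eef_rot: [0.998, 0.056, 0.002, 0.0]
contact_force: [0.6, -0.7, 0.2]
gripper_width: 0.0394
grip_force: 0.0
```

play_rows([
  [0.42,0,0,0,0,0,-0.12],
  [0.42,0,0,0,0,0,-0.12],
  [0.42,0,0,0,0,0,-0.12],
  [0.42,0,0,0,0,0,-0.12],
  [0.42,0,0,0,0,0,-0.12],
  [0.42,0,0,0,0,0,-0.12],
  [0.42,0,0,0,0,0,-0.12],
  [0.42,0,0,0,0,0,-0.12],
])

```text
clock: 15.38
eef_pos: [0.4929, 0.0006, 0.2916]
eef_rot: [0.858, 0.513, 0.0, 0.0]
contact_force: [0.1, -0.1, -0.6]
gripper_width: 0.0397
grip_force: 0.0
```

play_rows([
  [0.42,0,0,0,0,0,-0.12],
  [0.42,0,0,0,0,0,-0.12],
  [0.42,0,0,0,0,0,-0.12],
  [0.42,0,0,0,0,0,-0.12],
  [0.42,0,0,0,0,0,-0.02],
  [0.42,0,0,0,0,0,0],
  [0.42,0,0,0,0,0,0],
  [0.42,0,0,0,0,0,0],
])

```text
clock: 16.05
eef_pos: [0.4929, 0.0006, 0.2911]
eef_rot: [0.707, 0.707, 0.0, 0.0]
contact_force: [-0.2, 1.3, -0.4]
gripper_width: 0.0398
grip_force: 0.0
```

Run:
```python
from h import *
plan((.493,0,.28,1.5628),(.493,0,.145,1.5628))
for c in ["scene","side"]:
    im,d=vision.read_camera(c); i=vision.camera_info(c)
    v,u=np.mgrid[0:480,0:640]; P=np.stack([(u-i["cx"])/i["fx"]*d,(v-i["cy"])/i["fy"]*d,d],-1)
    W=(P-np.array(i["t"]))@np.array(i["R"]); W=W[d>0]
    S=lambda x0,x1,y0,y1,z0,z1: W[(W[:,0]>x0)&(W[:,0]<x1)&(W[:,1]>y0)&(W[:,1]<y1)&(W[:,2]>z0)&(W[:,2]<z1)]
    for n,q in dict(tab=(.46,.52,-.11,-.04,.185,.21),shank=(.46,.52,-.11,-.05,.165,.18),collar=(.47,.52,-.12,-.083,.157,.163),foot=(.45,.52,-.11,-.05,.05,.082),rail=(.48,.51,-.02,.03,.14,.17)).items():
        L=S(*q); print(c,n,len(L),*( (L.min(0).round(4),L.max(0).round(4)) if len(L) else ()))
    if c=="side":save("c5.png",cv2.resize(im[120:360,220:480],(780,600),interpolation=cv2.INTER_CUBIC))
```

```text
t 16.05 p [0.4929 0.0006 0.2911] yaw 1.5701 F [-0.2  1.3 -0.4] w 0.0398 g 0.0
shift [-0.6  0.1 11.1] turn [0.    0.    0.007]
shift [  0.   0. 135.] turn [0. 0. 0.]
scene tab 137 [ 0.4824 -0.083   0.1851] [ 0.5029 -0.0672  0.2058]
scene shank 112 [ 0.4752 -0.0814  0.165 ] [ 0.5095 -0.0678  0.1797]
scene collar 1 [ 0.5096 -0.0838  0.1627] [ 0.5096 -0.0838  0.1627]
scene foot 199 [ 0.4779 -0.095   0.0647] [ 0.512  -0.0558  0.0819]
scene rail 115 [ 0.4874 -0.0198  0.1461] [0.4987 0.0297 0.1557]
side tab 147 [ 0.4823 -0.0846  0.1851] [ 0.5025 -0.0713  0.2071]
side shank 124 [ 0.4752 -0.0866  0.1651] [ 0.5099 -0.0707  0.1799]
side collar 2 [ 0.4748 -0.0847  0.1586] [ 0.4754 -0.083   0.1616]
side foot 312 [ 0.4733 -0.1008  0.0587] [ 0.5073 -0.0583  0.0817]
side rail 168 [ 0.4875 -0.0195  0.147 ] [0.499  0.0297 0.1567]
```

View pics/c5.png

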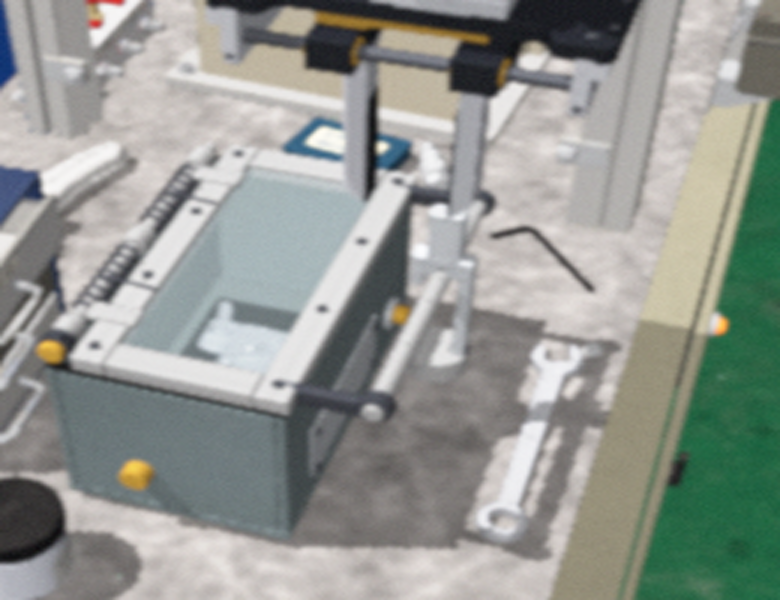

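play_rows([
  [0.42,0,0,12,0,0,0.007],
  [0.42,0,0,22,0,0,0],
  [0.42,0,0,25,0,0,0],
  [0.42,0,0,25,0,0,0],
  [0.42,0,0,25,0,0,0],
  [0.42,0,0,20,0,0,0],
  [0.42,0,0,12,0,0,0],
  [0.42,0,0,4,0,0,0],
])

```text
clock: 16.82
eef_pos: [0.491, 0.0008, 0.1426]
eef_rot: [0.709, 0.705, -0.002, -0.002]
contact_force: [-0.3, -0.7, -0.3]
gripper_width: 0.0392
grip_force: 0.0
```

play_rows([
  [0.3,0,0,0,0,0,0],
  [0.2,0,0,0,0,0,0],
  [0.1,0,0,0,0,0,0],
  [0,0,0,0,0,0,0],
  [0,0,0,0,0,0,0],
  [0,0,0,0,0,0,0],
  [0,0,0,0,0,0,0],
  [0,0,0,0,0,0,0],
], newtons=20)

```text
clock: 17.48
eef_pos: [0.4922, 0.0005, 0.1473]
eef_rot: [0.709, 0.705, -0.0, -0.0]
contact_force: [-6.1, -0.5, 6.0]
gripper_width: 0.0112
grip_force: 20.0
```

```bash
cat >> h.py <<'E'
def arc(p0,angles,a0=0.0,L=.18):
    """tool-frame (y,z) increments in mm along the rail's arc; tool yaw pi/2: tool y = world x"""
    pts=np.array([[-L*np.cos(a),L*np.sin(a)] for a in [a0,*angles]])*1000
    for a,d in zip(angles,np.diff(pts,axis=0)): print(round(a,3),"y",round(d[0],1),"z",round(-d[1],1))
E
python3 - <<'E'
from h import *
plan((.493,0,.146,1.5628))
print(Ro.from_quat(r.sense()["eef_rot"]).as_matrix().round(2))
arc(None,[.02,.06,.11,.16,.21,.26,.31,.36, .41,.46,.50,.54,.58,.61,.64,.66])
E
```

```text
t 17.48 p [0.4922 0.0005 0.1473] yaw 1.5648 F [-6.1 -0.5  6. ] w 0.0112 g 20.0
shift [-0.5  0.8  1.3] turn [-0.001  0.     0.002]
[[ 0.01  1.   -0.  ]
 [ 1.   -0.01 -0.  ]
 [-0.   -0.   -1.  ]]
0.02 y 0.0 z -3.6
0.06 y 0.3 z -7.2
0.11 y 0.8 z -9.0
0.16 y 1.2 z -8.9
0.21 y 1.7 z -8.8
0.26 y 2.1 z -8.8
0.31 y 2.5 z -8.6
0.36 y 3.0 z -8.5
0.41 y 3.4 z -8.3
0.46 y 3.8 z -8.2
0.5 y 3.3 z -6.4
0.54 y 3.6 z -6.2
0.58 y 3.8 z -6.1
0.61 y 3.0 z -4.5
0.64 y 3.2 z -4.4
0.66 y 2.2 z -2.9
```

play_rows([
  [0,0,-0.8,-1.8,0,0,0],
  [0,0,0.1,-3.6,0,0,0],
  [0,0,0.1,-3.6,0,0,0],
  [0,0,0.3,-4.5,0,0,0],
  [0,0,0.4,-4.5,0,0,0],
  [0,0,0.5,-4.5,0,0,0],
  [0,0,0.6,-4.5,0,0,0],
  [0,0,0.6,-3.6,0,0,0],
])

```text
clock: 18.15
eef_pos: [0.4944, 0.0005, 0.1771]
eef_rot: [0.709, 0.705, -0.0, -0.0]
contact_force: [-1.4, -0.9, -3.1]
gripper_width: 0.0114
grip_force: 20.0
```

play_rows([
  [0,0,0.8,-4.4,0,0,0],
  [0,0,0.9,-4.4,0,0,0],
  [0,0,1.0,-4.4,0,0,0],
  [0,0,1.1,-4.4,0,0,0],
  [0,0,1.2,-4.3,0,0,0],
  [0,0,1.3,-4.3,0,0,0],
  [0,0,1.5,-4.2,0,0,0],
  [0,0,1.6,-4.2,0,0,0],
])

```text
clock: 18.82
eef_pos: [0.5032, 0.0005, 0.2116]
eef_rot: [0.709, 0.705, -0.001, -0.001]
contact_force: [-6.1, -1.8, -1.6]
gripper_width: 0.0116
grip_force: 20.0
```

```bash
cat >> h.py <<'E'
def lid(W=True):
    """lid angle from the plane of the lid's top seen by scene camera"""
    out=[]
    for c in ["scene","side"]:
        im,d=vision.read_camera(c); i=vision.camera_info(c)
        v,u=np.mgrid[0:480,0:640]; P=np.stack([(u-i["cx"])/i["fx"]*d,(v-i["cy"])/i["fy"]*d,d],-1)
        W=(P-np.array(i["t"]))@np.array(i["R"]); W=W[(d>0)]
        q=W[(W[:,1]>.03)&(W[:,1]<.064)&(W[:,0]>.5)&(W[:,0]<.64)&(W[:,2]>.153)&(W[:,2]<.33)]
        if len(q)<30: out.append(None); continue
        # upper envelope per x bin
        b=[(q[k,0].mean(),np.percentile(q[k,2],90)) for x in np.arange(.54,.64,.01) if (k:=abs(q[:,0]-x)<.005).sum()>3]
        b=np.array(b); f=np.polyfit(b[:,0],b[:,1],1); out.append(round(float(-np.arctan(f[0])),3))
    return out,im
E
python3 - <<'E'
from h import *
plan()
p=r.sense()["eef_pos"]; h=np.array([.673,.148]); print("angle by tcp",np.arctan2(p[2]+.0007-h[1],h[0]-p[0]-.0009),np.hypot(p[2]-.1473,.673-p[0]))
print(lid()[0])
E
```

```text
t 18.82 p [5.032e-01 5.000e-04 2.116e-01] yaw 1.5647 F [-6.1 -1.8 -1.6] w 0.0116 g 20.0
angle by tcp 0.36389656787978764 0.18153223089733306
[0.563, 0.557]
```

play_rows([
  [0,0,1,-4.2,0,0,0],
  [0,0,1.6,-4.2,0,0,0],
  [0,0,1.8,-4.1,0,0,0],
  [0,0,2.0,-4,0,0,0],
  [0,0,2.0,-4,0,0,0],
  [0,0,2.1,-4,0,0,0],
  [0,0,1.8,-3.1,0,0,0],
  [0,0,0.9,-1.5,0,0,0],
])

```text
clock: 19.58
eef_pos: [0.5172, 0.0004, 0.2421]
eef_rot: [0.709, 0.705, 0.0, 0.0]
contact_force: [-6.1, -1.4, 1.3]
gripper_width: 0.0109
grip_force: 20.0
```

```bash
sed -i 's/W\[:,1\]>.03)/W[:,1]>.046)/' h.py
python3 - <<'E'
from h import *
plan()
p=r.sense()["eef_pos"]; h=np.array([.673,.148]); print("angle by tcp",np.arctan2(p[2]+.0007-h[1],h[0]-p[0]-.0009),np.hypot(p[2]-.1473,.673-p[0]))
o,im=lid(); print(o); save("c6.png",cv2.resize(im[90:330,220:480],(780,600),interpolation=cv2.INTER_CUBIC))
E
```

```text
t 19.58 p [5.172e-01 4.000e-04 2.421e-01] yaw 1.5647 F [-6.1 -1.4  1.3] w 0.0109 g 20.0
angle by tcp 0.5492843305934308 0.1823798564670817
[0.523, 0.524]
```

View pics/c6.png

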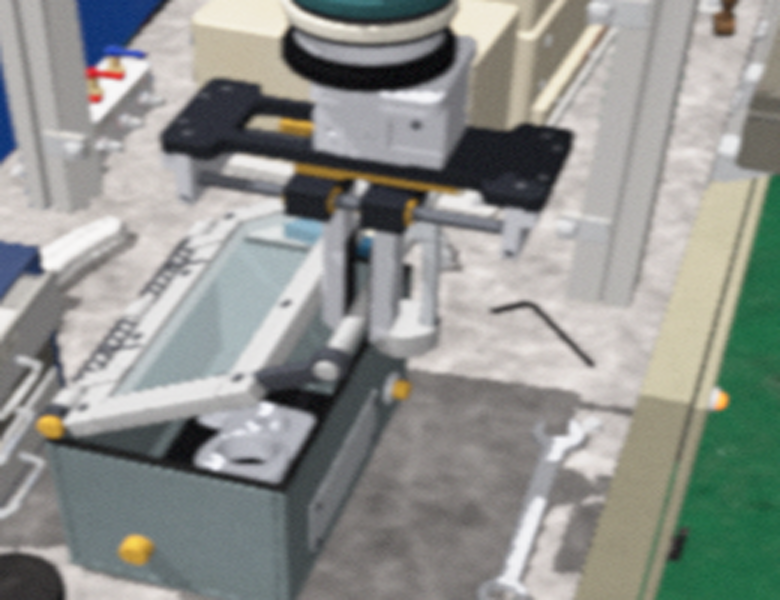

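The lid is half open with the rail between the fingers at (350, 320). The weight hangs behind them with its foot at (405, 340). I go on past the balance point slowly.

play_rows([
  [0,0,0.8,-2.5,0,0,0],
  [0,0,2.4,-3.8,0,0,0],
  [0,0,2.5,-3.7,0,0,0],
  [0,0,2.6,-3.6,0,0,0],
  [0,0,2.6,-3.6,0,0,0],
  [0,0,2.7,-3.5,0,0,0],
  [0,0,1.5,-1.8,0,0,0],
  [0,0,0,0,0,0,0],
])

```text
clock: 20.35
eef_pos: [0.5331, 0.0003, 0.2657]
eef_rot: [0.709, 0.705, 0.001, 0.001]
contact_force: [-5.4, -2.4, 4.1]
gripper_width: 0.0115
grip_force: 20.0
```

```bash
cat >> h.py <<'E'
def meas():
    plan(); p=r.sense()["eef_pos"]; print("tcp angle",round(np.arctan2(p[2]+.0007-.148,.673-p[0]-.0009),3),"R",round(np.hypot(p[2]-.1473,.673-p[0]),4))
    for c in ["scene","side"]:
        im,d=vision.read_camera(c); i=vision.camera_info(c)
        v,u=np.mgrid[0:480,0:640]; P=np.stack([(u-i["cx"])/i["fx"]*d,(v-i["cy"])/i["fy"]*d,d],-1)
        W=(P-np.array(i["t"]))@np.array(i["R"]); W=W[(d>0)]
        S=lambda x0,x1,y0,y1,z0,z1: W[(W[:,0]>x0)&(W[:,0]<x1)&(W[:,1]>y0)&(W[:,1]<y1)&(W[:,2]>z0)&(W[:,2]<z1)]
        q=S(.59,.65,.046,.062,.153,.3)
        for _ in range(4):
            f=np.polyfit(q[:,0],q[:,2],1); e=q[:,2]-np.polyval(f,q[:,0]); q=q[abs(e)<max(.004,1.5*e.std())]
        b=S(.49,.58,.015,.04,.19,.32)
        print(c,"lid",len(q),round(float(-np.arctan(f[0])),3),"z at hinge",round(np.polyval(f,.673),4),"rail top",len(b),b[b[:,2].argmax()].round(4) if len(b) else 0, "x",b[:,0].min().round(4),b[:,0].max().round(4))
E
python3 -c "from h import *; meas()"
```

```text
t 20.35 p [5.331e-01 3.000e-04 2.657e-01] yaw 1.5647 F [-5.4 -2.4  4.1] w 0.0115 g 20.0
tcp angle 0.705 R 0.1833
scene lid 200 0.688 z at hinge 0.153 rail top 145 [0.5473 0.0153 0.2996] x 0.5284 0.58
side lid 184 0.685 z at hinge 0.1548 rail top 206 [0.5324 0.0363 0.271 ] x 0.5278 0.5795
```

play_rows([
  [0,0,1.2,-1.8,0,0,0],
  [0,0,2.2,-2.8,0,0,0],
  [0,0,2.3,-2.7,0,0,0],
  [0,0,2.4,-2.6,0,0,0],
  [0,0,1.2,-1.3,0,0,0],
  [0,0,0,0,0,0,0],
  [0,0,0,0,0,0,0],
  [0,0,0,0,0,0,0],
])

```text
clock: 21.12
eef_pos: [0.5419, 0.0002, 0.276]
eef_rot: [0.709, 0.705, 0.001, 0.001]
contact_force: [-6.0, -2.1, 4.7]
gripper_width: 0.0113
grip_force: 20.0
```

```bash
python3 -c "from h import *; meas()"
```

```text
t 21.12 p [5.419e-01 2.000e-04 2.760e-01] yaw 1.5647 F [-6.  -2.1  4.7] w 0.0113 g 20.0
tcp angle 0.779 R 0.1837
scene lid 205 0.76 z at hinge 0.1536 rail top 97 [0.5558 0.0154 0.2789] x 0.5287 0.5796
side lid 171 0.762 z at hinge 0.1549 rail top 161 [0.5426 0.0326 0.2802] x 0.537 0.5798
```

play_rows([
  [0,0,1.2,-1.3,0,0,0],
  [0,0,1.2,-1.3,0,0,0],
  [0,0,0,0,0,0,0],
  [0,0,0,0,0,0,0],
  [0,0,0,0,0,0,0],
  [0,0,-1.2,1.3,0,0,0],
  [0,0,-1.9,2.0,0,0,0],
  [0,0,-2.4,2.6,0,0,0],
])

```text
clock: 21.88
eef_pos: [0.5393, 0.0002, 0.2731]
eef_rot: [0.709, 0.705, 0.001, 0.002]
contact_force: [-5.5, -1.2, 6.2]
gripper_width: 0.0116
grip_force: 20.0
```

play_rows([
  [0,0,-2.4,2.7,0,0,0],
  [0,0,-2.3,2.8,0,0,0],
  [0,0,-2.3,2.8,0,0,0],
  [0,0,-2.2,2.8,0,0,0],
  [0,0,-2.2,2.9,0,0,0],
  [0,0,-1.5,2.2,0,0,0],
  [0,0,-0.8,1.2,0,0,0],
  [0,0,0,0,0,0,0],
])

```text
clock: 22.55
eef_pos: [0.5249, 0.0004, 0.2545]
eef_rot: [0.709, 0.705, 0.0, 0.001]
contact_force: [-4.9, -1.7, 4.0]
gripper_width: 0.0112
grip_force: 20.0
```

```bash
python3 -c "from h import *; meas()"
```

```text
t 22.55 p [5.249e-01 4.000e-04 2.545e-01] yaw 1.5648 F [-4.9 -1.7  4. ] w 0.0112 g 20.0
tcp angle 0.629 R 0.1828
scene lid 209 0.611 z at hinge 0.1529 rail top 178 [0.5193 0.0157 0.2782] x 0.5193 0.58
side lid 196 0.613 z at hinge 0.1543 rail top 238 [0.5248 0.0274 0.2601] x 0.5202 0.5792
```

play_rows([
  [0,0,-0.6,0.8,0,0,0],
  [0,0,-0.6,0.8,0,0,0],
  [0,0,0,0,0,0,0],
  [0,0,0,0,0,0,0],
  [0,0,0,0,0,0,0],
  [0,0,0,0,0,0,0],
  [0,0,0,0,0,0,0],
  [0,0,0,0,0,0,0],
])

```text
clock: 23.32
eef_pos: [0.5239, 0.0004, 0.253]
eef_rot: [0.709, 0.705, 0.001, 0.001]
contact_force: [-6.5, -2.0, 4.1]
gripper_width: 0.0109
grip_force: 20.0
```

play_rows([
  [0,0,0,0,0,0,0],
  [0,0,0,0,0,0,0],
  [0,0,0,0,0,0,0],
  [0,0,0,0,0,0,0],
  [0,0,0,0,0,0,0],
  [0,0,0,0,0,0,0],
  [0,0,0,0,0,0,0],
  [0,0,0,0,0,0,0],
])

```text
clock: 23.98
eef_pos: [0.5239, 0.0004, 0.253]
eef_rot: [0.709, 0.705, 0.001, 0.001]
contact_force: [-7.1, -1.0, 2.9]
gripper_width: 0.0113
grip_force: 20.0
```

Run:
```python
from h import *
meas()
a,d=vision.read_camera("side"); b,_=vision.read_camera("scene"); w,_=vision.read_camera("wrist")
f=lambda x:cv2.resize(x,(400,300),interpolation=cv2.INTER_CUBIC)
save("c7.png",np.vstack([np.hstack([f(a[150:240,310:430]),f(b[150:240,320:440])]),np.hstack([f(w),f(a[90:330,200:520])])]))
for c in ["scene","side"]:
    d=vision.read_camera(c)[1]; i=vision.camera_info(c)
    v,u=np.mgrid[0:480,0:640]; P=np.stack([(u-i["cx"])/i["fx"]*d,(v-i["cy"])/i["fy"]*d,d],-1)
    W=(P-np.array(i["t"]))@np.array(i["R"]); W=W[(d>0)]
    S=lambda x0,x1,y0,y1,z0,z1: W[(W[:,0]>x0)&(W[:,0]<x1)&(W[:,1]>y0)&(W[:,1]<y1)&(W[:,2]>z0)&(W[:,2]<z1)]
    for n,q in dict(tab=(.49,.56,-.13,-.04,.29,.31),foot=(.48,.57,-.13,-.03,.155,.185)).items():
        L=S(*q); print(c,n,len(L),*( (L.min(0).round(4),L.max(0).round(4)) if len(L) else ()))
```

```text
t 23.98 p [5.239e-01 4.000e-04 2.530e-01] yaw 1.5648 F [-7.1 -1.   2.9] w 0.0113 g 20.0
tcp angle 0.62 R 0.1828
scene lid 212 0.607 z at hinge 0.1525 rail top 183 [0.5376 0.0154 0.2643] x 0.5143 0.5797
side lid 197 0.602 z at hinge 0.1543 rail top 233 [0.5218 0.0366 0.2589] x 0.519 0.5783
scene tab 5 [ 0.5119 -0.0729  0.292 ] [ 0.513  -0.0679  0.3009]
scene foot 204 [ 0.5138 -0.0965  0.1654] [ 0.5463 -0.0566  0.1847]
side tab 2 [ 0.5117 -0.0759  0.291 ] [ 0.5119 -0.0753  0.2925]
side foot 262 [ 0.5098 -0.1017  0.1604] [ 0.5474 -0.0585  0.1843]
```

View pics/c7.png

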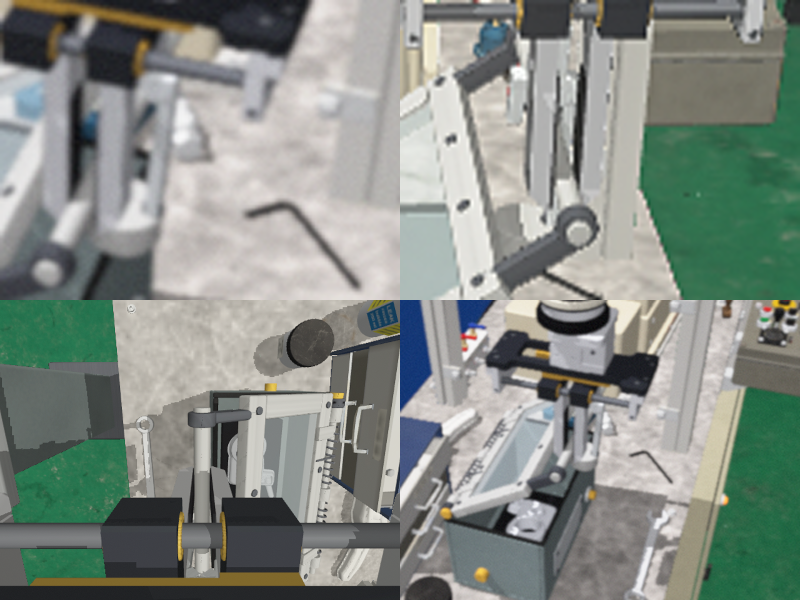

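The rail is held between the fingers and the weight hangs upright, with its foot at the same y as when it touched the collar. The lid reads about 0.605 rad and is still, so I hand in.

```bash
python3 -c "
from bench import r
print(r.job_done())"
```

```text
the job is handed in; nothing more can be done
None
```

I hung the trim weight against the collar, raised the lid to about 0.78 rad, brought it back to about 0.60 rad, and handed the job in at 24 s with the rail still gripped. The hand-in returned no verdict, and the lid angles come from the camera depth and the tool pose.

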